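Raise the jar on the cam-lift painting stand

TASK

A white jar stands on the tray of a small cam-lift stand so that its side can be painted. With the lever still down, press the jar's lid fully home so that no paint gets in; then swing the crank lever up until it stands straight upright, where the cam lifts the tray highest, and hold it there: it springs back if let go, so finish while still holding the lever. Leave the paint bottle, shaker and cup where they stand.

Things in the scene. Friction and masses are not known exactly. Their poses are not given: they have to be found in the camera images.
- stand: Wooden cam-lift stand, fixed to the table at a place and yaw that vary. Base plate 150 x 130 x 12 mm (x, y, z); origin under the centre of the base, z up. The jar and tray are over its centre. The lever swings in a vertical plane parallel to the stand's x-z plane, on its +y side; at rest it points to the stand's -x, and it swings up and over towards +x.
- axle (a point): Point on the lever's turning axis (which is parallel to the stand's y), level with the middle of the crank grip along that axis: 132 mm to the stand's +y side of its centre, 50 mm above the table. The grip's middle goes round this point at 120 mm radius. The lever arm itself, a 12 mm steel rod on a 26 mm hub, swings 95 mm to the stand's +y side, between the grip and the stand.
- grip_mid (a point): Middle of the crank grip: a black cylinder, 22 mm in diameter and 56 mm long, that sticks out from the lever's end away from the stand, parallel to the stand's y, and spins freely on its pin. At rest its middle is 118 mm to the stand's -x side of the axle and 74 mm above the table; upright it is 170 mm above the table, right above the axle. It can be pinched from above with the fingers closing along the stand's x, or pushed.
- cam (a joint): Angle of the lever in rad. 0: at rest on its stop, lever 0.20 rad above the horizontal, towards the stand's -x. Grows as it swings up; 1.37: straight upright, tray at its highest; up to 2.1: leaning over towards +x, tray lower again. A spring and the tray's weight always drive it back to 0; about 2 N at the grip holds it upright.
- tray (a joint): Lift of the tray in m: 0 with the lever at rest, 0.0176 at the highest with the lever upright. The tray is a 130 x 100 x 6 mm board, its top 88 mm above the table when down.
- nest (a point): Centre of the tray's top face, where the jar stands inside a low ring, 36 mm inner radius and 9 mm high, about 2 mm clear of the jar all round.
- jar: White jar, 68 mm diameter, 90 mm high to its mouth, about 250 g, loose, standing in the ring on the tray. Origin at the centre of its underside, z up.
- lid_top (a point): Centre of the flat top of the aluminium lid, a disc 68 mm in diameter and 17 mm high. 93 mm above the jar's underside when fully home (181 mm above the table with the tray down), 5 to 9 mm higher at the start.
- lid (a joint): How far the push-on lid stands proud in m: 0 is fully home on the jar's shoulder, 0.005 to 0.009 at the start. It is a tight fit: it slides straight down under about 6 to 8 N and stays where it is pushed.
- paint_bottle: Bystander: paint bottle 44 mm diameter, 110 mm high. Origin under its centre.
- shaker: Bystander: small shaker jar 40 mm diameter, 70 mm high. Origin under its centre.
- cup: Bystander: white cup 66 mm diameter, 85 mm high, no handle. Origin under its centre.
Things that resemble listed ones, but are neither listed nor needed, are in the scene too. What is shaped like the jar but pink is not meant.

How it is judged:
By the outcome, as a careful person would: the job done as asked, in the order asked, and still so for the second after the job is handed in, while the arm keeps its last pose, push and grip.
It also fails if it takes over 48 s, if anything falls off the work surface, if the arm or the gripper's body presses on something with over 40 N, if the wrist force passes 120 N, or if a joint passes its speed limit or range.

ROBOT

A 6-joint arm with a two-finger parallel gripper is mounted at the origin on the work surface. World frame = base frame: x ahead of the robot, y to its left, z up, the work surface at z = 0. Lengths are in mm, angles in rad, forces in N, time in s.
With the tool pointing down it reaches from about 225 to 875 mm from the base axis. Payload 3.4 kg.
Tool frame: the origin (TCP) lies on the centre line of the jaws, within the pads' length; the fingertips stand robot.tips_ahead ahead of it and the grasp point (between the pads) lies 3 mm ahead of it (robot.tips_ahead is the distance from the TCP to the fingertips, in mm); z points along the fingers, y is the line along which they close (so a half turn about z gives the same grasp; the last joint's range is limited). The gripper opens to 85 mm and grips with 20 to 120 N. Pads are 22 mm wide; open, the fingers measure 114 mm over their backs; the gripper's body (76 mm by 85 mm) begins 54 mm behind the grasp point. The pads swing forward as they close: fully open they stand 13 mm farther back than shut.
Start: joints at [1.135, 0.276, 1.505, -0, 1.361, -0.121], TCP at [178.053, 546.774, 213.528] pointing down, gripper open.
Joint ranges: [-2.89, 2.89], [-0.75, 2.08], [0.22, 2.7], [-1.18, 4.32], [0.11, 2.71], [-2.7, 2.7]. Speed limits (rad/s): [2.57, 2.57, 3.14, 3.14, 3.14, 3.14].

INTERFACE

Orientations are given as a unit quaternion [w, x, y, z].
In Python, from cell import telemetry, imaging, robot gives the robot as it stands. The module is installed in compiled form; this text tells all that it offers.
- The arm moves only by the shell command python3 -m creep 'ROWS' [OPENING] [FORCE]. ROWS is JSON, a list that holds one entry, the list of rows, each a list of 6 numbers: the shift along the world's x, y, z in m, then the turn, a rotation vector about the world's x, y, z in rad. In form: [[[x, y, z, rx, ry, rz], ...]]. A call has 1 to 10 rows; each row is the pose to reach, as a shift and turn from the pose commanded when the call began; what a row does not reach only later rows make up. A row lasts 1/12 s, in which the tool goes at most 41.7 mm and 7.16 degrees, less where a joint would pass 70% of its speed; a pose out of reach is approached as far as the arm can. A call with a gripper value outside its range is refused whole. OPENING is the finger opening in m, from 0 to 0.0854, set as the call begins (- or left out, the last holds). The fingers move at their own pace and stop on an object; FORCE is the grip in N (left out, the last holds). Time passes only in rows, so rows that repeat a pose let the fingers close. It gives the time, the measured TCP pose, the force, the opening and the grip force at its end, in the units of the state.
- telemetry.sense(): the state, without advancing time (a new reading comes with each control period).
- imaging.capture(name): name is "scene" or "top"; returns a dict with "color" (420x560x3 uint8, red, green, blue), "fx", "fy", "cx", "cy" (pixels), "position" and "attitude" of the camera in the world. Camera axes: x right, y up, looking along -z (the intrinsics and any distortion apply to the point x, -y, -z); pixel columns grow to the right and rows downward; lengths in mm; the calibration is good to about 2 mm. A picture is of the moment at which its call begins. There is no depth.
- robot.sign_off(): hands the job in; it is judged then, once.
The state is a dict: "time_s": time; "qpos": joint angles; "joint_velocities": joint speeds; "effort": joint torques, N m; "eef_pos": TCP position; "orientation": TCP orientation; "force": force on the tool from outside, world axes, zero at the start; "moment": the same for the moment, N m; "finger_gap": finger opening in mm; "gripper_force": force on a finger pad.
Only numpy, scipy, OpenCV 4.12 (cv2) and the standard library are available. Lean on these libraries where they do the work, as an engineer would, in place of code of your own. Each camera call takes 0.05 s, during which the arm holds its last target. There are 200 camera calls.

## Working session

There is one attempt and no reset: what is moved stays moved. The work goes in short steps, Python scripts to look and compute and a shell command to move; the robot and the scene stay as the last step left them, time stands still between calls to the robot, and variables do not carry over. Pictures are saved under pics/ and viewed, at most 14 in all, crops included, and the job is handed in when it is done.

```bash
mkdir -p pics; cat > h.py <<'E'
import numpy as np, cv2
from scipy.spatial.transform import Rotation as R
from cell import telemetry, imaging, robot
def grab(n,f=None):
    c=imaging.capture(n)
    if f: cv2.imwrite(f,cv2.cvtColor(c["color"],cv2.COLOR_RGB2BGR))
    return c
def rot(q): return R.from_quat([q[1],q[2],q[3],q[0]]).as_matrix()
def ray(c,u,v):
    d=np.array([(u-c["cx"])/c["fx"],-(v-c["cy"])/c["fy"],-1.])
    return np.array(c["position"],float),rot(c["attitude"])@d
def onz(c,u,v,z):
    o,d=ray(c,u,v); return o+d*(z-o[2])/d[2]
def proj(c,p):
    q=rot(c["attitude"]).T@(np.array(p,float)-c["position"])
    return c["cx"]+c["fx"]*q[0]/-q[2], c["cy"]-c["fy"]*q[1]/-q[2]
E
python3 - <<'E'
from h import *
for n in("scene","top"):
    c=grab(n,f"pics/{n}0.png"); print({k:v for k,v in c.items() if k!="color"})
s=telemetry.sense(); print(s, robot.tips_ahead)
E
```

```text
{'fx': 432.641761860628, 'fy': 432.641761860628, 'cx': 282.4790542535579, 'cy': 209.63363885332188, 'position': array([1115.61634654, -285.13066305,  693.00386292]), 'attitude': array([0.78063072, 0.33786435, 0.20758712, 0.48308482])}
{'fx': 436.6215726429676, 'fy': 436.6215726429676, 'cx': 282.43506986166915, 'cy': 205.15285920431086, 'position': array([401.42568403,  -8.01579544, 942.06216093]), 'attitude': array([-0.64432935, -0.06457342,  0.07910587,  0.75789988])}
{'time_s': 0.1, 'qpos': array([ 1.13504477e+00,  2.76536559e-01,  1.50598180e+00, -8.60186262e-06,
        1.36072715e+00, -1.20997421e-01]), 'joint_velocities': array([-0.00081259, -0.0018452 , -0.00241705,  0.00130164, -0.00080415,
       -0.00127016]), 'effort': array([ 3.44250460e-03, -4.17700267e+01, -2.46405119e+01, -2.33839614e-06,
        5.86072929e-03,  5.34141793e-05]), 'eef_pos': array([177.80567167, 546.29594275, 212.73336481]), 'orientation': array([-2.23053215e-04,  1.56727288e-01,  9.87641572e-01, -7.95769910e-04]), 'force': array([ 0.59224165, -0.18007227,  0.64123618]), 'moment': array([0.02705882, 0.01405425, 0.02050005]), 'gripper_force': 0.0, 'finger_gap': 85.32312216265089} 22.0
```

View pics/scene0.png

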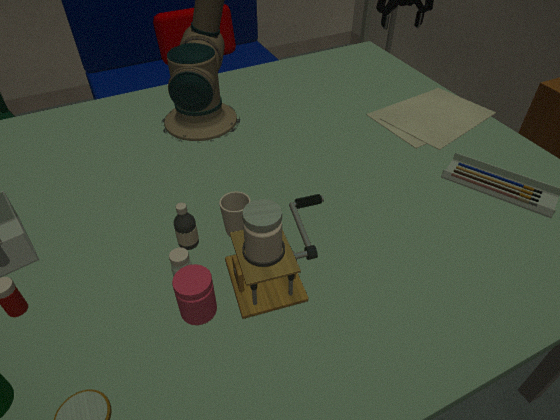

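View pics/top0.png

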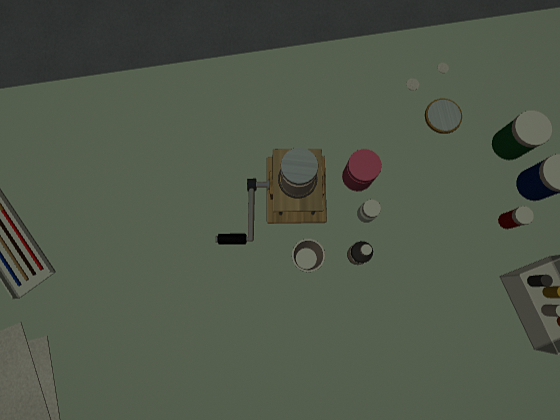

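The scene view shows the lid near (263,212), the grip near (308,200) and the hub near (311,252). In the top view the lid is near (299,165), the grip near (232,239), the hub near (252,184), with the cup, bottle and shaker on the base side. Next I measure these points.

```bash
python3 - <<'E'
from h import *
s,t=grab("scene"),grab("top")
def blobs(c,box,f):
    x0,y0,x1,y1=box; m=f(c["color"][y0:y1,x0:x1].astype(int)).astype(np.uint8)
    n,l,st,ce=cv2.connectedComponentsWithStats(m)
    for i in range(1,n):
        if st[i,4]>40:
            pts=np.argwhere(l==i)[:,::-1].astype(np.float32)+[x0,y0]
            print(st[i]+[x0,y0,0,0,0],ce[i]+[x0,y0],cv2.minAreaRect(pts.astype(np.float32)))
            yield ce[i]+[x0,y0]
dark=lambda a:a.max(2)<42
print("top dark");T=list(blobs(t,(205,170,265,255),dark))
print("scene dark");S=list(blobs(s,(285,185,335,265),dark))
for p in T: print(onz(t,*p,74),onz(t,*p,50))
for p in S: print(onz(s,*p,74),onz(s,*p,50))
# stand base wood, top view
wood=lambda a:(a[...,0]-a[...,2]>25)&(a[...,0]>a[...,1])
print("wood");list(blobs(t,(255,135,335,235),wood)); 
big=cv2.hconcat([cv2.resize(t["color"][130:260,210:350],None,fx=2.8,fy=2.8,interpolation=2)[:, :392],cv2.resize(s["color"][185:315,220:360],None,fx=2.8,fy=2.8,interpolation=2)[:, :392]])
cv2.imwrite("pics/z.png",np.clip(cv2.cvtColor(big,4).astype(float)*1.6,0,255))
E
```

```text
top dark
[247 179  10  13  96] [251.125   183.90625] ((251.5, 185.0), (9.0, 12.0), 0.0)
[217 234  30  10 288] [231.29861111 238.51388889] ((231.5, 238.5), (9.0, 29.0), 90.0)
scene dark
[295 194  27  15 240] [308.175  200.8125] ((308.2176208496094, 200.72938537597656), (9.328009605407715, 26.140121459960938), 77.47119140625)
[305 246  12  14 118] [310.89830508 251.99152542] ((310.85296630859375, 251.9117889404297), (12.369317054748535, 10.429031372070312), 75.96376037597656)
[632.79475159  15.64438313  74.        ] [639.1915949   16.29853477  50.        ]
[527.79801859  71.27291281  74.        ] [531.29193431  73.46507034  50.        ]
[528.0281402   71.46261786  74.        ] [505.24618714  85.28844231  50.        ]
[656.6175804    5.97393033  74.        ] [638.82129342  17.26062926  50.        ]
wood
[ 267  149   60   74 2481] [294.83917775 194.66787586] ((296.5, 185.5), (73.0, 59.0), 90.0)[ WARN:0@1.020] global loadsave.cpp:1063 imwrite_ Unsupported depth image for selected encoder is fallbacked to CV_8U.
```

View pics/z.png

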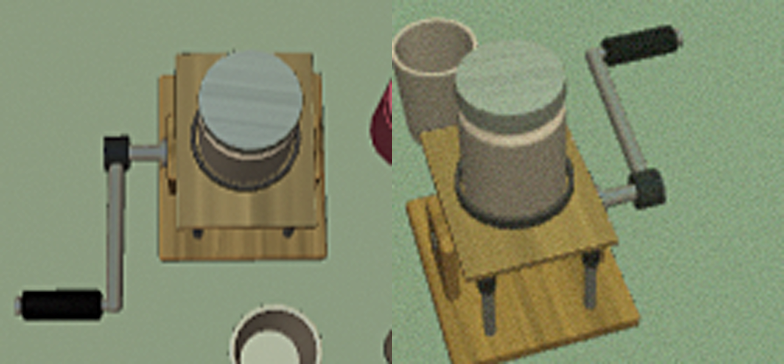

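```bash
python3 - <<'E'
from h import *
s,t=grab("scene"),grab("top")
a,b=onz(t,266.6,222.3,12),onz(t,326.5,222.3,12); d=a-b; print(a,b,np.hypot(*d[:2]),"ydir",np.degrees(np.arctan2(d[1],d[0])))
g1,g2=onz(t,216.8,238.8,74),onz(t,247,238.3,74); print("gripdir",np.degrees(np.arctan2(*(g1-g2)[1::-1])))
# tray front edge
a,b=onz(t,210+177/2.8,130+227/2.8,88),onz(t,210+315/2.8,130+227/2.8,88);d=a-b;print(a,b,np.hypot(*d[:2]),np.degrees(np.arctan2(d[1],d[0])))
# lid: contour of bluish-grey
c=t["color"][140:190,275:325].astype(int); m=((c[...,2]>=c[...,0])&(c[...,2]>90)).astype(np.uint8)
k,_=cv2.findContours(m,0,1);k=max(k,key=cv2.contourArea);e=cv2.minEnclosingCircle(k);print(e)
u,v=e[0][0]+275.0,e[0][1]+140.0
for z in(181,188): print(z,onz(t,u,v,z), e[1]*(t["position"][2]-z)/t["fx"])
# lid in scene: zoom ellipse centre approx
for z in(184,188,192): print(z,onz(s,220+(511-392)/2.8,185+78/2.8,z))
for yaw in(-7,-8,-9,-10):
    y=np.radians(yaw);X=np.array([np.cos(y),np.sin(y)]);Y=np.array([-X[1],X[0]])
    print(yaw,"centre from grip",np.array([528,71.4])+118*X-132*Y,"from hub",np.array([639,17])-95*Y)
E
```

```text
[559.42448432  -3.05261263  12.        ] [ 538.65028551 -130.66783605   12.        ] 129.29506017687825 ydir 80.75405015376589
gripdir 81.69962159181769
[566.78538276 -19.95155193  88.        ] [ 551.01565359 -116.89032919   88.        ] 98.21308922186117 80.76022223997516
((13.5, 31.5), 10.606701850891113)
181 [616.34693401 -57.40141163 181.        ] 18.488228563943785
188 [614.37015888 -56.94717894 188.        ] 18.318179904857143
184 [624.61423183 -76.42183232 184.        ]
188 [628.47276533 -78.06196785 188.        ]
192 [632.33129884 -79.70210339 192.        ]
-7 centre from grip [629.03369256 -73.99667454] from hub [627.42241238 -77.29188441]
-8 centre from grip [626.48078278 -75.73781099] from hub [625.77855541 -77.07546653]
-9 centre from grip [623.8978748  -77.43412783] from hub [624.13872582 -76.83039236]
-10 centre from grip [621.2857554  -79.08510836] from hub [622.50342312 -76.55673654]
```

The stand has yaw ≈ -9° and its centre is near (625,-77). The grip is at (528,71,74) and the axle at (645,53,50).

First I move above the lid with the fingers closed.

```bash
python3 -m creep '[[[0.02,-0.03,0.04,0,0,-0.1],[0.447,-0.624,0.04,0,0,-1.41],[0.447,-0.624,0.04,0,0,-1.41],[0.447,-0.624,0.04,0,0,-1.41],[0.447,-0.624,0.04,0,0,-1.41],[0.447,-0.624,0.04,0,0,-1.41],[0.447,-0.624,0.04,0,0,-1.41],[0.447,-0.624,0.04,0,0,-1.41],[0.447,-0.624,0.04,0,0,-1.41],[0.447,-0.624,0.04,0,0,-1.41]]]' 0; python3 -c "
from h import *
s=telemetry.sense();print(s['qpos'],s['eef_pos'],rot(s['orientation'])[:,1])"
```

```text
time_s: 1.13
eef_pos: [413.0, 217.2, 249.4]
orientation: [0.0, 0.698, 0.716, 0.0]
force: [0.6, 0.5, 0.2]
finger_gap: -0.1
gripper_force: 0.0
[3.34821912e-01 9.02750662e-02 1.65424725e+00 1.11309857e-04
 1.39620068e+00 3.09924962e-01] [412.98055743 217.20962255 249.35657279] [9.99690255e-01 2.48749411e-02 7.94780249e-04]
```

```bash
python3 -m creep '[[[0.212,-0.294,0,0,0,-0.18],[0.212,-0.294,0,0,0,-0.18],[0.212,-0.294,0,0,0,-0.18],[0.212,-0.294,0,0,0,-0.18],[0.212,-0.294,0,0,0,-0.18],[0.212,-0.294,0,0,0,-0.18],[0.212,-0.294,0,0,0,-0.18],[0.212,-0.294,0,0,0,-0.18],[0.212,-0.294,0,0,0,-0.18],[0.212,-0.294,0,0,0,-0.18]]]' 0; python3 -c "
from h import *
grab('scene','pics/s1.png')
s=telemetry.sense();print(s['qpos'],s['eef_pos'],rot(s['orientation'])[:,1])"
```

```text
time_s: 1.97
eef_pos: [627.6, -80.8, 247.6]
orientation: [0.002, 0.759, 0.651, -0.0]
force: [0.2, -0.4, 0.2]
finger_gap: 0.3
gripper_force: 0.0
[-2.33718329e-01  3.45354256e-01  1.31843167e+00 -4.68322847e-04
  1.47861360e+00 -8.10296011e-02] [625.53330892 -77.76375464 247.77934193] [ 9.88371915e-01 -1.52053443e-01 -8.41976885e-04]
```

View pics/s1.png

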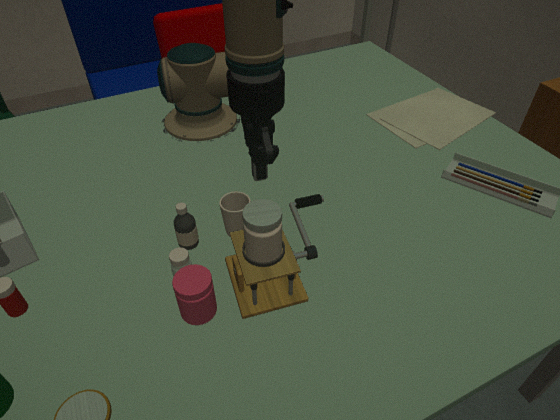

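The closed fingertips (260,178) hang directly above the lid (263,212), so I lower in steps.

```bash
python3 -m creep '[[[0,0,-0.012,0,0,0],[0,0,-0.022,0,0,0],[0,0,-0.03,0,0,0],[0,0,-0.033,0,0,0],[0,0,-0.034,0,0,0],[0,0,-0.035,0,0,0],[0,0,-0.036,0,0,0],[0,0,-0.037,0,0,0],[0,0,-0.038,0,0,0],[0,0,-0.039,0,0,0]]]'; python3 -m creep '[[[0,0,-0.001,0,0,0],[0,0,-0.0015,0,0,0],[0,0,-0.002,0,0,0],[0,0,-0.0025,0,0,0],[0,0,-0.003,0,0,0],[0,0,-0.003,0,0,0]]]'
```

```text
time_s: 2.85
eef_pos: [624.4, -75.0, 210.3]
orientation: [0.0, 0.758, 0.653, 0.0]
force: [0.8, -0.6, 0.2]
finger_gap: -0.2
gripper_force: 0.0
time_s: 3.35
eef_pos: [624.2, -75.0, 206.9]
orientation: [-0.0, 0.758, 0.652, -0.0]
force: [-0.1, 0.3, -0.5]
finger_gap: 0.5
gripper_force: 0.0
```

```bash
python3 -m creep '[[[0,0,-0.0005,0,0,0],[0,0,-0.001,0,0,0],[0,0,-0.0015,0,0,0],[0,0,-0.002,0,0,0],[0,0,-0.002,0,0,0]]]';python3 -m creep '[[[0,0,-0.0005,0,0,0],[0,0,-0.001,0,0,0],[0,0,-0.0015,0,0,0],[0,0,-0.002,0,0,0],[0,0,-0.002,0,0,0]]]'; python3 -c "
from h import *
c=grab('scene')['color'][130:290,190:350]; cv2.imwrite('pics/s2.png',np.clip(cv2.resize(c[:,:,::-1],None,fx=3.5,fy=3.5)*1.5,0,255).astype(np.uint8))"
```

```text
time_s: 3.77
eef_pos: [624.2, -75.0, 204.9]
orientation: [-0.0, 0.758, 0.653, -0.0]
force: [-0.1, -0.0, -0.2]
finger_gap: -0.0
gripper_force: 0.0
time_s: 4.18
eef_pos: [624.2, -75.0, 202.9]
orientation: [-0.0, 0.758, 0.653, -0.0]
force: [-0.3, -0.3, -0.2]
finger_gap: -0.4
gripper_force: 0.0
```

View pics/s2.png

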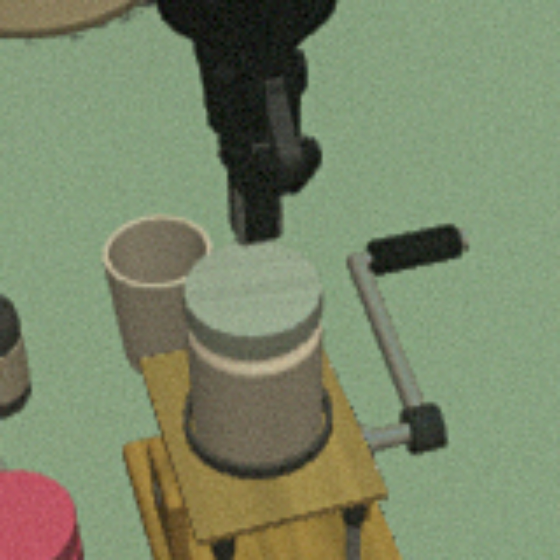

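```bash
python3 - <<'E'
from h import *
s,t=grab("scene"),grab("top")
for z in(178,181,190,200,210): print(z,proj(s,[624.2,-75,z]),proj(t,[624.2,-75,z]))
b=t["color"][110:220,230:350]
cv2.imwrite("pics/t2.png",np.clip(cv2.resize(b[:,:,::-1],None,fx=5,fy=5)*1.5,0,255).astype(np.uint8))
print(telemetry.sense()['eef_pos'])
E
```

```text
178 (np.float64(263.25652288962476), np.float64(214.98371973506244)) (np.float64(297.2956393609169), np.float64(166.3660741677873))
181 (np.float64(263.20715733706805), np.float64(213.72052151419217)) (np.float64(297.3574575786019), np.float64(165.8863805007416))
190 (np.float64(263.05739909891025), np.float64(209.88840923743155)) (np.float64(297.5456939276081), np.float64(164.42571424559048))
200 (np.float64(262.88801721128743), np.float64(205.55415411394154)) (np.float64(297.75987542564997), np.float64(162.76372022414262))
210 (np.float64(262.7154076491977), np.float64(201.1373071337215)) (np.float64(297.97954850621363), np.float64(161.0591129172197))
[624.29031891 -74.99094852 203.05451903]
```

View pics/t2.png

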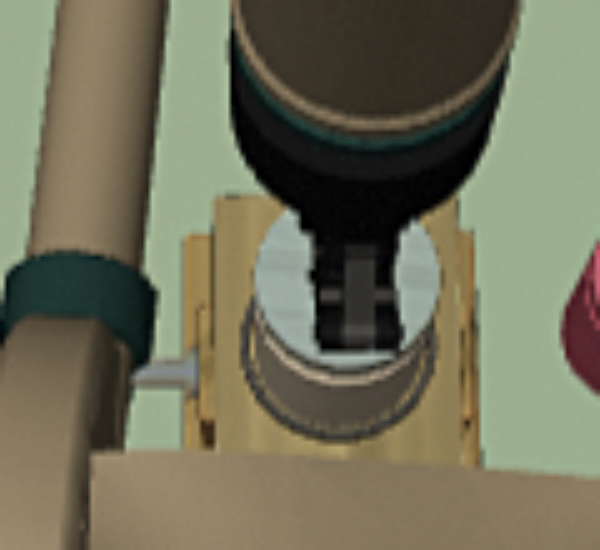

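```bash
python3 - <<'E'
from h import *
s,t=grab("scene"),grab("top")
for z in(180,190,200,210,220):
    p=onz(s,265,199.5,z); print(z,p,proj(t,p))
a=s["color"][150:225,235:300];b=t["color"][140:190,280:320]
def E(i):
    return cv2.resize(np.clip(255*(i/255.)**.5,0,255).astype(np.uint8)[:,:,::-1],(390,int(390*i.shape[0]/i.shape[1])),interpolation=0)
A,B=E(a),E(b);H=max(len(A),len(B))
cv2.imwrite("pics/z3.png",cv2.hconcat([cv2.copyMakeBorder(x,0,H-len(x),0,0,0) for x in(A,B)]))
E
```

```text
180 [591.54545189 -56.51456655 180.        ] (np.float64(290.265444092263), np.float64(184.83470086639386))
190 [601.76118188 -60.97098712 190.        ] (np.float64(291.9070561301334), np.float64(177.5659867124391))
200 [611.97691187 -65.42740768 200.        ] (np.float64(293.58098475764535), np.float64(170.15418147050755))
210 [622.19264186 -69.88382825 210.        ] (np.float64(295.2881937321224), np.float64(162.5950178250962))
220 [632.40837184 -74.34024882 220.        ] (np.float64(297.0296855177023), np.float64(154.8840570750384))
```

View pics/z3.png

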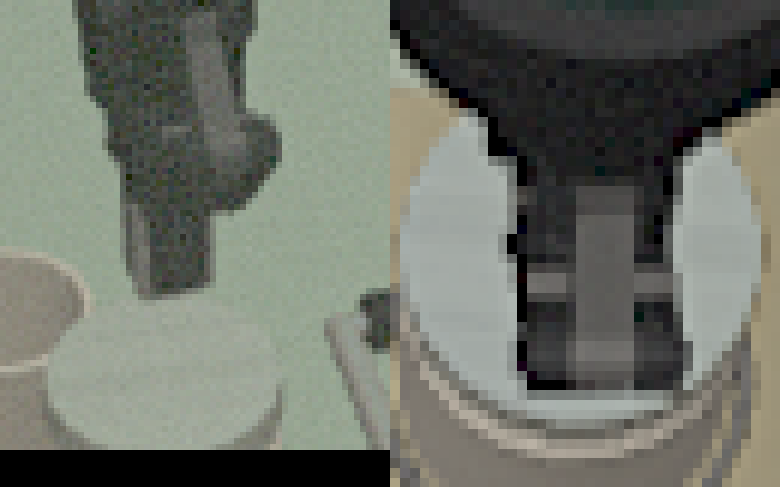

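```bash
python3 - <<'E'
from h import *
s,t=grab("scene"),grab("top")
print(proj(s,[0,0,0]),proj(s,[95,0,0]),proj(s,[0,95,0]),proj(s,[0,-95,0]))
for n,q in(("scene",(262.6,212.3)),("top",(299.3,165.6))):
    c={"scene":s,"top":t}[n]
    for z in(150,170,190,210,230): print(n,z,onz(c,*q,z)[:2])
# visible front bottom edge of finger in scene; top of finger region
for z in(190,205,220): print(z,onz(s,259,199.7,z)[:2],onz(s,270,198.3,z)[:2],onz(t,302,179.8,z)[:2])
E
```

```text
(np.float64(200.45455726530992), np.float64(120.25307790914376)) (np.float64(211.25291705047306), np.float64(136.2486704316944)) (np.float64(230.12225504223147), np.float64(112.88910384754107)) (np.float64(169.32770536184287), np.float64(127.97923622988776))
scene 150 [590.56386787 -61.70633341]
scene 170 [609.90267979 -69.93553194]
scene 190 [629.2414917  -78.16473048]
scene 210 [648.58030361 -86.39392901]
scene 230 [667.91911553 -94.62312755]
top 150 [633.24149599 -81.44481551]
top 170 [627.38802076 -79.59069285]
top 190 [621.53454553 -77.73657019]
top 210 [615.6810703  -75.88244753]
top 230 [609.82759507 -74.02832487]
190 [597.5957573  -70.52881878] [602.79764339 -51.84274566] [594.82012835 -78.03309185]
205 [613.04356876 -76.92842701] [618.09033021 -58.79958838] [590.96284524 -76.63658568]
220 [628.49138022 -83.32803525] [633.38301704 -65.7564311 ] [587.10556214 -75.24007951]
```

Both views put the closed tips near z≈220 with the reading at 203. So contact lies below the nominal height, and I continue down while watching the force.

```bash
python3 -m creep '[[[0,0,-0.002,0,0,0],[0,0,-0.004,0,0,0],[0,0,-0.006,0,0,0],[0,0,-0.008,0,0,0],[0,0,-0.01,0,0,0],[0,0,-0.012,0,0,0],[0,0,-0.014,0,0,0],[0,0,-0.016,0,0,0],[0,0,-0.018,0,0,0],[0,0,-0.02,0,0,0]]]';python3 - <<'E'
from h import *
s,t=grab("scene"),grab("top")
def E(i): return cv2.resize(np.clip(255*(i/255.)**.5,0,255).astype(np.uint8)[:,:,::-1],(390,450),interpolation=0)
cv2.imwrite("pics/z4.png",cv2.hconcat([E(s["color"][165:240,235:300]),E(t["color"][140:197,275:325])]))
E
```

```text
time_s: 5.37
eef_pos: [624.3, -75.0, 182.9]
orientation: [0.0, 0.758, 0.653, 0.0]
force: [0.8, -0.5, 0.1]
finger_gap: -0.1
gripper_force: 0.0
```

View pics/z4.png

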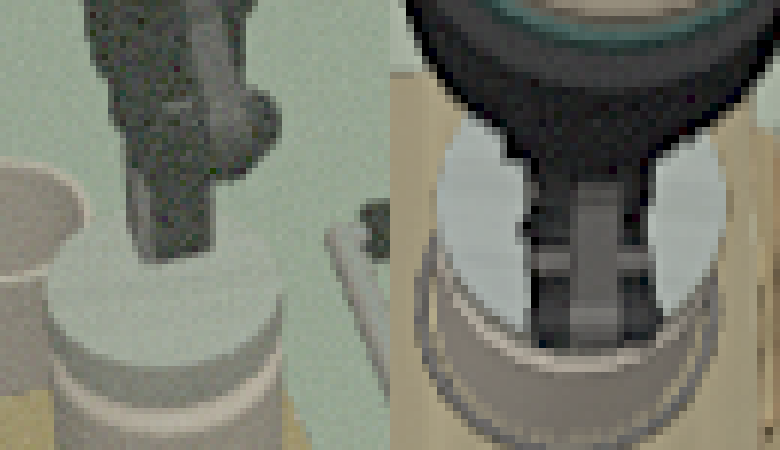

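Tips are now at (265,208) in the scene view, still above the unmoved lid. The remaining gap is about 10–13 mm.

```bash
python3 -m creep '[[[0,0,-0.002,0,0,0],[0,0,-0.004,0,0,0],[0,0,-0.005,0,0,0],[0,0,-0.006,0,0,0],[0,0,-0.007,0,0,0],[0,0,-0.008,0,0,0]]]';python3 -m creep '[[[0,0,-0.0005,0,0,0],[0,0,-0.001,0,0,0],[0,0,-0.0015,0,0,0],[0,0,-0.002,0,0,0]]]';python3 -m creep '[[[0,0,-0.0005,0,0,0],[0,0,-0.001,0,0,0],[0,0,-0.0015,0,0,0],[0,0,-0.002,0,0,0]]]'
```

```text
time_s: 5.97
eef_pos: [624.3, -75.0, 175.0]
orientation: [0.0, 0.758, 0.653, 0.0]
force: [0.2, 0.6, 0.1]
finger_gap: -0.1
gripper_force: 0.0
time_s: 6.3
eef_pos: [624.3, -75.0, 173.1]
orientation: [0.0, 0.758, 0.652, 0.0]
force: [-0.4, 0.2, -0.4]
finger_gap: 0.4
gripper_force: 0.0
time_s: 6.63
eef_pos: [624.3, -75.0, 171.0]
orientation: [0.0, 0.758, 0.653, 0.0]
force: [0.3, 0.6, 0.2]
finger_gap: -0.2
gripper_force: 0.0
```

```bash
python3 -m creep '[[[0,0,-0.0005,0,0,0],[0,0,-0.001,0,0,0],[0,0,-0.0015,0,0,0],[0,0,-0.002,0,0,0]]]';python3 -m creep '[[[0,0,-0.0005,0,0,0],[0,0,-0.001,0,0,0],[0,0,-0.0015,0,0,0],[0,0,-0.002,0,0,0]]]'; python3 - <<'E'
from h import *
s,t=grab("scene"),grab("top")
def E(i): return cv2.resize(np.clip(255*(i/255.)**.5,0,255).astype(np.uint8)[:,:,::-1],(390,450),interpolation=0)
cv2.imwrite("pics/z5.png",cv2.hconcat([E(s["color"][165:240,235:300]),E(t["color"][140:197,275:325])]))
E
```

```text
time_s: 6.97
eef_pos: [624.4, -75.0, 169.7]
orientation: [0.0, 0.758, 0.653, 0.0]
force: [-1.8, 0.8, 4.2]
finger_gap: 0.3
gripper_force: 2.8
time_s: 7.3
eef_pos: [624.4, -75.0, 168.3]
orientation: [0.001, 0.758, 0.653, 0.0]
force: [-1.9, -0.4, 6.1]
finger_gap: -0.2
gripper_force: 2.9
```

View pics/z5.png

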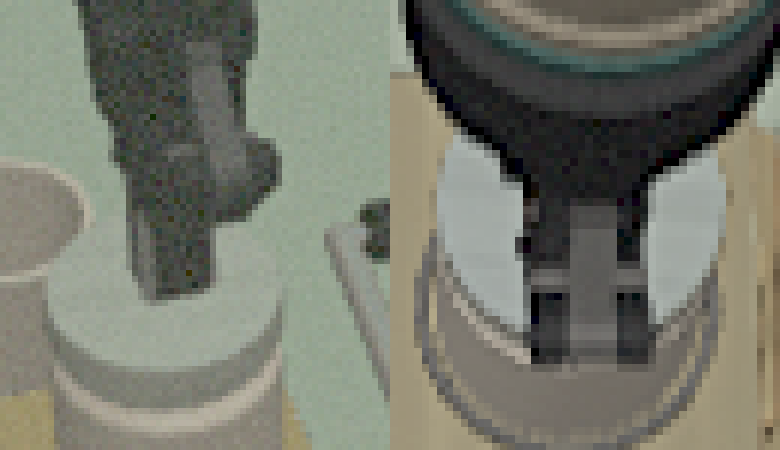

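Contact: the fingers rest on the lid at TCP≈170, with about 6 N. I keep pressing until the force jumps.

```bash
for i in 1 2; do :; done; python3 -m creep '[[[0,0,-0.0005,0,0,0],[0,0,-0.001,0,0,0],[0,0,-0.0015,0,0,0],[0,0,-0.002,0,0,0]]]';python3 -m creep '[[[0,0,-0.0005,0,0,0],[0,0,-0.001,0,0,0],[0,0,-0.0015,0,0,0],[0,0,-0.0015,0,0,0]]]';python3 -m creep '[[[0,0,-0.0005,0,0,0],[0,0,-0.001,0,0,0],[0,0,-0.001,0,0,0]]]'
```

```text
time_s: 7.73
eef_pos: [624.4, -75.0, 166.3]
orientation: [0.001, 0.758, 0.653, 0.0]
force: [-0.8, -0.1, 6.2]
finger_gap: 0.3
gripper_force: 2.9
time_s: 8.07
eef_pos: [624.4, -75.0, 164.7]
orientation: [0.0, 0.758, 0.653, 0.0]
force: [-1.8, 0.7, 5.5]
finger_gap: 0.1
gripper_force: 2.6
time_s: 8.32
eef_pos: [624.4, -75.0, 163.7]
orientation: [0.0, 0.758, 0.653, 0.0]
force: [-1.2, -0.1, 5.2]
finger_gap: 0.1
gripper_force: 2.6
```

```bash
python3 -m creep '[[[0,0,-0.0005,0,0,0],[0,0,-0.001,0,0,0],[0,0,-0.001,0,0,0]]]';python3 -m creep '[[[0,0,-0.0005,0,0,0],[0,0,-0.001,0,0,0],[0,0,-0.001,0,0,0]]]'
```

```text
time_s: 8.57
eef_pos: [624.4, -75.0, 163.5]
orientation: [0.001, 0.758, 0.653, 0.001]
force: [-1.9, -0.0, 8.6]
finger_gap: -0.2
gripper_force: 4.4
time_s: 8.82
eef_pos: [624.5, -75.0, 163.5]
orientation: [0.001, 0.758, 0.653, 0.001]
force: [-3.1, 1.2, 13.1]
finger_gap: 0.3
gripper_force: 6.2
```

```bash
python3 -m creep '[[[0,0,-0.0007,0,0,0],[0,0,-0.0015,0,0,0],[0,0,-0.0015,0,0,0]]]'; python3 - <<'E'
from h import *
s,t=grab("scene","pics/s6.png"),grab("top","pics/t6.png")
E
```

```text
time_s: 9.07
eef_pos: [624.6, -75.0, 163.4]
orientation: [0.002, 0.758, 0.653, 0.001]
force: [-5.6, 1.0, 17.7]
finger_gap: 0.2
gripper_force: 9.1
```

The lid has bottomed out: z stays at 163.4 while the force rises to 18 N, after about 7 mm of travel. The tips therefore sit at reading + 17.5 mm. I lift, open and go above the grip.

```bash
python3 -m creep '[[[0,0,0.025,0,0,0],[0,0,0.046,0,0,0],[-0.03,0.045,0.046,0,0,0],[-0.06,0.09,0.046,0,0,0],[-0.08,0.12,0.046,0,0,0],[-0.096,0.146,0.046,0,0,0],[-0.096,0.146,0.02,0,0,0],[-0.096,0.146,-0.02,0,0,0],[-0.096,0.146,-0.05,0,0,0],[-0.096,0.146,-0.06,0,0,0]]]' 0.055 40; python3 -m creep '[[[0,0,0,0,0,0],[0,0,0,0,0,0]]]'; python3 - <<'E'
from h import *
s,t=grab("scene"),grab("top")
for p in([528,71.4,74],): print(proj(s,p),proj(t,p))
def E(i): return cv2.resize(np.clip(255*(i/255.)**.5,0,255).astype(np.uint8)[:,:,::-1],(390,390),interpolation=0)
cv2.imwrite("pics/z7.png",cv2.hconcat([E(s["color"][140:270,240:370]),E(t["color"][170:270,190:290])]))
print(telemetry.sense()["eef_pos"])
E
```

```text
time_s: 10.0
eef_pos: [524.6, 71.5, 95.2]
orientation: [-0.002, 0.757, 0.653, -0.003]
force: [0.1, 0.6, -0.4]
finger_gap: 55.1
gripper_force: 0.0
time_s: 10.17
eef_pos: [529.0, 70.9, 99.5]
orientation: [0.0, 0.758, 0.652, 0.0]
force: [0.8, -1.0, 0.7]
finger_gap: 55.0
gripper_force: 0.0
(np.float64(308.14291432053204), np.float64(200.81333173284168)) (np.float64(231.22161715414853), np.float64(238.42481618274843))
[530.27433907  70.77133839 100.91122969]
```

View pics/z7.png

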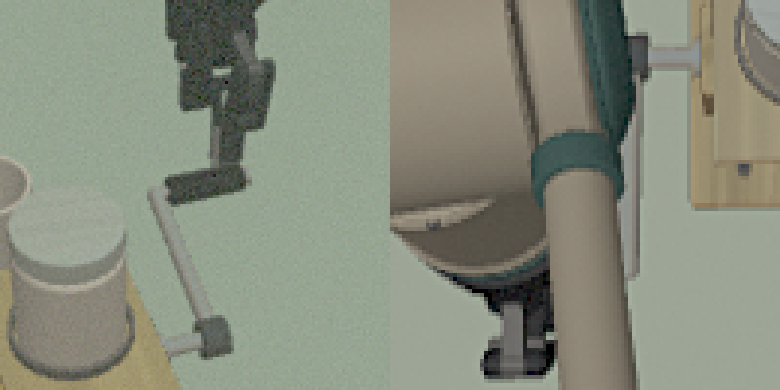

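```bash
python3 - <<'E'
from h import *
s,t=grab("scene"),grab("top")
X=np.array([.988,-.156,0]);c=np.array([530.3,70.8,0])
for z in(95,105,115,125):
    print(z,"scene +x finger inner/outer",proj(s,c+27*X+[0,0,z]),proj(s,c+42*X+[0,0,z]),"top -x outer",proj(t,c-42*X+[0,0,z]),"ray",onz(s,315.5,196.7,z)[:2],onz(t,222.6,263,z)[:2])
E
```

```text
95 scene +x finger inner/outer (np.float64(313.3855096913729), np.float64(202.40011967565647)) (np.float64(315.98543771949204), np.float64(207.1498524323741)) top -x outer (np.float64(229.7617967669618), np.float64(257.43314387611)) ray [543.57036279  79.23899767] [480.43128049  92.43485804]
105 scene +x finger inner/outer (np.float64(313.6373302686318), np.float64(198.7704740284621)) (np.float64(316.2607271528648), np.float64(203.5142258993824)) top -x outer (np.float64(229.16460160738188), np.float64(256.98349898531274)) ray [553.13628735  73.14589889] [479.49857921  91.24898694]
115 scene +x finger inner/outer (np.float64(313.89309825053306), np.float64(195.08393199800338)) (np.float64(316.54038383549675), np.float64(199.8209230252078)) top -x outer (np.float64(228.55321614457614), np.float64(256.52316981946393)) ray [562.7022119   67.05280011] [478.56587793  90.06311584]
125 scene +x finger inner/outer (np.float64(314.152907186396), np.float64(191.33914520011007)) (np.float64(316.8245125227547), np.float64(196.0685603517715)) top -x outer (np.float64(227.9271285211401), np.float64(256.0517709868487)) ray [572.26813646  60.95970133] [477.63317664  88.87724474]
```

The +x finger's tip is at (316,196), consistent with tips at reading + ~18 mm and the pads straddling the grip. I descend and close.

```bash
python3 -m creep '[[[-0.002,0.001,-0.012,0,0,0],[-0.002,0.001,-0.025,0,0,0],[-0.002,0.001,-0.038,0,0,0],[-0.002,0.001,-0.05,0,0,0],[-0.002,0.001,-0.058,0,0,0],[-0.002,0.001,-0.063,0,0,0],[-0.002,0.001,-0.063,0,0,0]]]' ; python3 -m creep '[[[0,0,0,0,0,0],[0,0,0,0,0,0],[0,0,0,0,0,0],[0,0,0,0,0,0],[0,0,0,0,0,0],[0,0,0,0,0,0]]]' 0.01 40;  python3 - <<'E'
from h import *
s,t=grab("scene"),grab("top")
def E(i): return cv2.resize(np.clip(255*(i/255.)**.5,0,255).astype(np.uint8)[:,:,::-1],(390,390),interpolation=0)
cv2.imwrite("pics/z8.png",cv2.hconcat([E(s["color"][140:270,240:370]),E(t["color"][170:270,190:290])]))
print(telemetry.sense()["eef_pos"])
E
```

```text
time_s: 10.95
eef_pos: [526.2, 71.9, 35.8]
orientation: [-0.0, 0.758, 0.652, -0.0]
force: [-1.3, -0.6, 0.2]
finger_gap: 55.0
gripper_force: 0.0
time_s: 11.45
eef_pos: [527.1, 72.0, 36.7]
orientation: [0.001, 0.758, 0.653, 0.001]
force: [0.9, -0.2, 1.7]
finger_gap: 21.1
gripper_force: 39.1
[527.0271672   72.00712201  36.6036735 ]
```

View pics/z8.png

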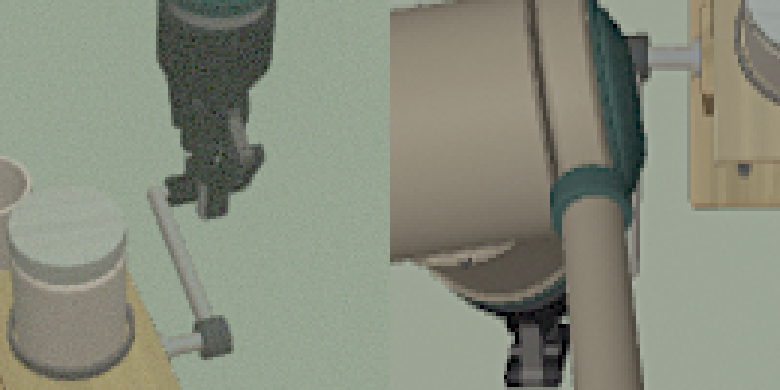

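The grip is pinched (gap 21 mm, 39 N). I calculate the arc.

```bash
python3 -c "
import numpy as np
for a,b in((.2,.9),(.9,1.5708)):
  for th in np.linspace(a,b,11)[1:]:
    d=120*(np.cos(a)-np.cos(th)); print(*np.round([d*.988/1e3,-d*.156/1e3,120*(np.sin(th)-np.sin(a))/1e3],4),sep=',')
"
```

```text
0.0019,-0.0003,0.0082
0.0044,-0.0007,0.0162
0.0075,-0.0012,0.024
0.011,-0.0017,0.0316
0.0151,-0.0024,0.0389
0.0197,-0.0031,0.0459
0.0248,-0.0039,0.0525
0.0303,-0.0048,0.0588
0.0362,-0.0057,0.0647
0.0425,-0.0067,0.0702
0.0064,-0.001,0.0048
0.0131,-0.0021,0.0091
0.0201,-0.0032,0.013
0.0273,-0.0043,0.0164
0.0347,-0.0055,0.0193
0.0423,-0.0067,0.0217
0.05,-0.0079,0.0236
0.0578,-0.0091,0.0249
0.0658,-0.0104,0.0257
0.0737,-0.0116,0.026
```

```bash
python3 -m creep '[[[0.002,-0.0003,0.008,0,0,0],[0.0045,-0.0007,0.016,0,0,0],[0.0075,-0.0012,0.024,0,0,0],[0.011,-0.0017,0.0315,0,0,0],[0.015,-0.0024,0.039,0,0,0],[0.0197,-0.003,0.046,0,0,0],[0.025,-0.004,0.0525,0,0,0],[0.03,-0.005,0.059,0,0,0],[0.036,-0.0057,0.0647,0,0,0],[0.0425,-0.0067,0.07,0,0,0]]]' - 60
```

```text
time_s: 12.38
eef_pos: [568.1, 65.7, 106.3]
orientation: [-0.001, 0.758, 0.652, -0.001]
force: [0.6, 3.4, -3.8]
finger_gap: 20.4
gripper_force: 59.0
```

```bash
python3 -m creep '[[[0.0064,-0.001,0.0048,0,0,0],[0.013,-0.002,0.009,0,0,0],[0.02,-0.003,0.013,0,0,0],[0.0273,-0.0043,0.0164,0,0,0],[0.0347,-0.0055,0.0193,0,0,0],[0.0423,-0.0067,0.0217,0,0,0],[0.05,-0.008,0.0236,0,0,0],[0.0578,-0.009,0.025,0,0,0],[0.0658,-0.0104,0.0257,0,0,0],[0.0737,-0.0116,0.026,0,0,0]]]';python3 -m creep '[[[0,0,0,0,0,0],[0,0,0,0,0,0],[0,0,0,0,0,0]]]'; python3 - <<'E'
from h import *
s,t=grab("scene"),grab("top")
def E(i): return cv2.resize(np.clip(255*(i/255.)**.5,0,255).astype(np.uint8)[:,:,::-1],(480,480),interpolation=0)
cv2.imwrite("pics/z9.png",E(s["color"][150:280,230:360]))
print(telemetry.sense()["eef_pos"])
X=np.array([.988,-.156]);Y=np.array([.156,.988])
a=np.array([528,71.4])+118*X-37*Y
for d in(-10,0,10): print(d,proj(s,[*(a+d*X),170]),proj(s,[*a,50]))
E
```

```text
time_s: 13.22
eef_pos: [644.1, 54.1, 133.4]
orientation: [0.001, 0.758, 0.652, 0.001]
force: [-0.9, 4.4, 3.2]
finger_gap: 20.0
gripper_force: 59.8
time_s: 13.47
eef_pos: [644.1, 54.1, 133.3]
orientation: [0.001, 0.758, 0.652, 0.002]
force: [-1.0, 5.1, 6.6]
finger_gap: 20.2
gripper_force: 60.0
[643.90669129  54.16482485 133.33980937]
-10 (np.float64(311.7265075206745), np.float64(203.78782916133818)) (np.float64(310.5293636822203), np.float64(252.12982497013115))
0 (np.float64(313.69472634638066), np.float64(207.42345939042104)) (np.float64(310.5293636822203), np.float64(252.12982497013115))
10 (np.float64(315.69886012826225), np.float64(211.12543056627368)) (np.float64(310.5293636822203), np.float64(252.12982497013115))
```

View pics/z9.png

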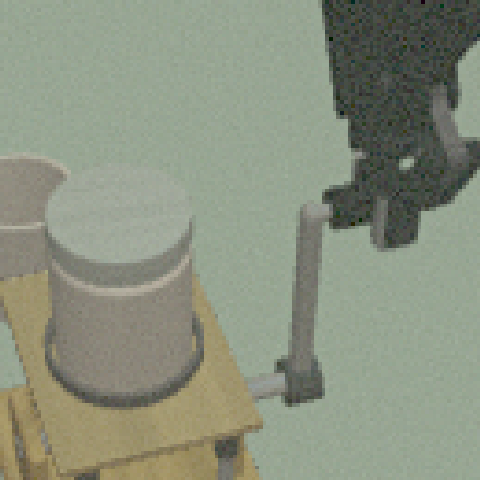

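The rod's top is at (315,207), matching the predicted upright position (314,207). The lid is seated with the jar in its ring, and the grip is held firmly. I hand in.

```bash
python3 -c "
from h import *
print(robot.sign_off())"
```

```text
the job is handed in; nothing more can be done
None
```

The job is handed in: the lid was pressed until it bottomed out at about 18 N, and the lever stands upright within about 2 mm, still held at 60 N, at 13.5 s; my moves stayed clear of the bottle, shaker and cup.

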